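Spin the bead carousel and brake it with the red pot at the sorting tray

TASK

With the fingertips only, flick the bead carousel so that it spins freely, at a turn in ten seconds or quicker, let it coast, and when the red-lidded pot comes round to the pointed corner of the white sorting tray brake the wheel there with a fingertip on the bare rim of its wooden disc, so that the corner points at the red lid. Stop it in one go, without pushing or nudging the wheel into place, and keep the finger on it for a moment until it stands still, then take the hand away. Lift nothing: every pot stays down in its holder and the other things on the table stay where they are.

Things in the scene. Friction and masses are not known exactly. Their poses are not given: they have to be found in the camera images.
- base: Fixed dark wooden stand of the bead carousel: a round foot 250 mm across and 12 mm thick with an arm 110 mm wide that carries the sorting tray. Origin: on the table, on the wheel's axis. Its own -y axis points from the wheel's axis along the arm to the tray. It cannot move.
- tray_tip (a point): The pointed corner of the fixed white three-cornered sorting tray (walls 100 mm long, 43 mm above the table), the corner that points at the wheel. It lies 164 mm from the wheel's axis. A pot is 'at the tray tip' when the line from the wheel's axis to this corner runs through its lid.
- carousel: The turning part: wooden disc, six pot holders, low brass cap. Turns freely either way, without stops, on an upright bearing (inertia about 0.011 kg m2); once spun it coasts (from 1.3 rad/s for 10 s or more), slowing very gradually. Origin on the axis at the disc's underside, 19 mm above the table; z up, x towards the red pot's holder.
- red_holder (a point): Centre of the top of the white round holder in which the red pot stands, 95 mm from the wheel's axis, 55 mm above the table. All six holders are alike, 60 degrees apart and fixed to the disc: 47 mm outside diameter, 18 mm tall above the disc, wall 4 mm; the gap between neighbours is 48 mm.
- disc: The round wooden disc of the carousel, 300 mm across and 18 mm thick with a brass edge band, turning with it; its flat top is 37 mm above the table. Outside the holders (beyond 119 mm from the axis) its top is bare, a rim 31 mm wide to brake on. It is hard and does not give: touch down at some 20 mm/s from a few mm above; 2 N or more stops the wheel almost at once. Origin as carousel.
- pot_red: The red pot: lidded bead pot, 36 mm across and 44 mm tall, with a red lid; origin at the centre of its underside. It stands loose in a holder of the carousel. It starts at least 100 degrees away from the tray tip, either way round.
- pot_blue: lidded bead pot, 36 mm across and 44 mm tall, with a blue lid; origin at the centre of its underside. It stands loose in a holder of the carousel. Leave it in its holder.
- pot_white: lidded bead pot, 36 mm across and 44 mm tall, with a white lid; origin at the centre of its underside. It stands loose in a holder of the carousel. Leave it in its holder.
- pot_yellow: lidded bead pot, 36 mm across and 44 mm tall, with a yellow lid; origin at the centre of its underside. It stands loose in a holder of the carousel. Leave it in its holder.
- pot_green: lidded bead pot, 36 mm across and 44 mm tall, with a green lid; origin at the centre of its underside. It stands loose in a holder of the carousel. Leave it in its holder.
- pot_black: lidded bead pot, 36 mm across and 44 mm tall, with a black lid; origin at the centre of its underside. It stands loose in a holder of the carousel. Leave it in its holder.
- tub_white: Bystander: white lidded tub, 86 x 120 x 48 mm, loose; origin at the centre of its underside.
- tub_blue: Bystander: white tub with a blue lid, 86 x 120 x 48 mm, loose; origin at the centre of its underside.
- tin: Bystander: green round tin, 80 mm across, 46 mm tall, loose; origin at the centre of its underside.
- spool_teal: Bystander: teal thread spool standing up, 38 mm across, 56 mm tall, loose; origin at the centre of its underside.
- spool_gold: Bystander: gold thread spool standing up, 38 mm across, 56 mm tall, loose; origin at the centre of its underside.
- glue: Bystander: white glue bottle with a red cap, 40 mm across, 102 mm tall, loose; origin at the centre of its underside.
Mind the look-alikes: they are no part of the job. Of the things shaped like the pot_blue, the blue one is meant. What is shaped like the pot_white but pink is not meant.

How it is judged:
On the way, in this order (a step that is already met when the one before it is completed fails the run):
1. the carousel coasts freely, quicker than a turn in ten seconds, with nothing touched by the robot (angular speed of carousel above 0.62 rad/s and contact force between each of the arm, the fingers and anything else below 0.05 N), for 0.5 s.
2. it stands still under a fingertip on the wooden disc, the red pot at the tray tip (y of pot_red in the frame of base below 0 m and x of pot_red in the frame of base between -0.018 and 0.018 m and angular speed of carousel below 0.05 rad/s and contact force between the fingers and disc above 0.3 N), for 0.2 s.
At the end, for the whole second after the job is handed in: The carousel stands still (under 0.03 rad/s) with the red pot's centre within 18 mm of the line from the wheel's axis to the tray tip, on the tray's side (about 11 degrees either way), and all six pots are down in their holders (y of pot_red in the frame of base below 0 m and x of pot_red in the frame of base between -0.018 and 0.018 m and angular speed of carousel below 0.03 rad/s and z of pot_red in the frame of carousel between 0.012 and 0.025 m and z of pot_blue in the frame of carousel between 0.012 and 0.025 m and z of pot_white in the frame of carousel between 0.012 and 0.025 m and z of pot_yellow in the frame of carousel between 0.012 and 0.025 m and z of pot_green in the frame of carousel between 0.012 and 0.025 m and z of pot_black in the frame of carousel between 0.012 and 0.025 m); the robot touches nothing.
It fails at once if the wheel is brought to a stop, or nudged, by the fingers with the red pot near the tray tip but not at it (18 mm to 48 mm off the line) ((y of pot_red in the frame of base below 0 m and x of pot_red in the frame of base between -0.048 and 0.048 m) and not (y of pot_red in the frame of base below 0 m and x of pot_red in the frame of base between -0.018 and 0.018 m) and angular speed of carousel below 0.08 rad/s and (contact force between the fingers and carousel above 0.2 N or contact force between the fingers and pot_red above 0.2 N or contact force between the fingers and pot_blue above 0.2 N or contact force between the fingers and pot_white above 0.2 N or contact force between the fingers and pot_yellow above 0.2 N or contact force between the fingers and pot_green above 0.2 N or contact force between the fingers and pot_black above 0.2 N)).
It fails at once if the wheel is pushed slowly (under 0.3 rad/s) by the fingers with the red pot 30 to 42 degrees from the tray tip (48 to 64 mm off the line) ((y of pot_red in the frame of base below 0 m and x of pot_red in the frame of base between -0.064 and 0.064 m) and not (y of pot_red in the frame of base below 0 m and x of pot_red in the frame of base between -0.048 and 0.048 m) and angular speed of carousel below 0.3 rad/s and (contact force between the fingers and carousel above 0.2 N or contact force between the fingers and pot_red above 0.2 N or contact force between the fingers and pot_blue above 0.2 N or contact force between the fingers and pot_white above 0.2 N or contact force between the fingers and pot_yellow above 0.2 N or contact force between the fingers and pot_green above 0.2 N or contact force between the fingers and pot_black above 0.2 N)).
It fails at once if a pot is lifted or tipped out of its holder (z of any of pot_red, pot_blue, pot_white, pot_yellow, pot_green, pot_black in the frame of carousel above 0.03 m or angle between any of pot_red, pot_blue, pot_white, pot_yellow, pot_green, pot_black's own z axis and vertical above 0.35 rad).
It fails at once if a bystander on the table is moved more than 20 mm (distance of any of tub_white, tub_blue, tin, spool_teal, spool_gold, glue from where it was at the start of the episode above 0.02 m).
It also fails if it takes over 51 s, if anything falls off the work surface, if the arm or the gripper's body presses on something with over 40 N, if the wrist force passes 120 N, or if a joint passes its speed limit or range.

ROBOT

A 7-joint arm with a two-finger parallel gripper is mounted at the origin on the work surface. World frame = base frame: x ahead of the robot, y to its left, z up, the work surface at z = 0. Lengths are in m, angles in rad, forces in N, time in s.
With the tool pointing down it reaches from about 0.425 to 1.025 m from the base axis. Payload 3.6 kg.
Tool frame: the origin (TCP) lies midway between the tips of the shut fingers; the grasp point (between the pads) lies 19 mm behind it; z points along the fingers, y is the line along which they close (so a half turn about z gives the same grasp; the last joint's range is limited). The gripper opens to 85 mm and grips with 20 to 120 N. Pads are 22 mm wide; open, the fingers measure 114 mm over their backs; the gripper's body (76 mm by 85 mm) begins 54 mm behind the grasp point. The pads swing forward as they close: fully open they stand 13 mm farther back than shut.
Start: joints at [-1.317, 0.591, 0.048, 1.609, -0.033, 0.943, -0.034], TCP at [0.247, 0.682, 0.204] pointing down, gripper open.
Joint ranges: [-2.69, 2.69], [-0.47, 2.24], [-1.27, 1.36], [0.19, 2.51], [-1.53, 4.68], [0.08, 2.07], [-3.09, 3.09]. Speed limits (rad/s): [2.57, 2.57, 3.14, 3.14, 3.14, 3.14, 3.14].

INTERFACE

Orientations are given as a unit quaternion [w, x, y, z].
In Python, from workcell import env gives the robot as it stands.
- The arm moves only by the shell command python3 -m inch 'ROWS'. ROWS is JSON, a list that holds one entry, the list of rows, each a list of 5 numbers: the shift along the tool's x, y, z in units of 60 mm (1.0 is 60 mm), then the turn about the tool's z in units of 6 degrees (1.0 is 6 degrees), then the opening, from 0 (shut) to 1 (fully open). In form: [[[x, y, z, spin, hand], ...]]. A call has 1 to 20 rows; each row shifts and turns the commanded pose from where the row before left it, along the tool's axes as they then stand; what a row does not reach is not made up. A row lasts 1/8 s, in which the tool goes at most 62.5 mm and 10.7 degrees, less where a joint would pass 70% of its speed; a pose out of reach is approached as far as the arm can. A call is refused whole if a number of a shift passes 1 or a number of a turn 1, either way. A call with a gripper value outside its range is refused whole. The fingers move at their own pace and stop on an object; the grip force is fixed at half the most. Time passes only in rows, so rows that do not move let the fingers close. It gives the time, the measured TCP pose, the force, the opening and the grip force at its end, in the units of the state.
- env.state(): the state, without advancing time (a new reading comes with each control period).
- env.snapshot(name): name is "scene" or "top" or "wrist"; returns a dict with "color" (400x640x3 uint8, blue, green, red), "range_z" (400x640 float32, m along the optical axis (not along the pixel's ray), 0 where there is no reading), "fx", "fy", "cx", "cy" (pixels), "dist_coeffs" ([k1, k2, p1, p2, k3] as OpenCV has them; the pictures are not rectified), "world_to_cam" (4x4, takes a point from world to camera coordinates). Camera axes: x right, y down, z forward; pixel columns grow to the right and rows downward; lengths in m; the calibration is good to about 2 mm. A picture is of the moment at which its call begins.
- env.hand_in(): hands the job in; it is judged then, once.
The state is a dict: "t": time; "qpos": joint angles; "qvel": joint speeds; "joint_torque": joint torques, N m; "eef_pos": TCP position; "eef_rot": TCP orientation; "wrist_force": force on the tool from outside, world axes, zero at the start; "torque": the same for the moment, N m; "gripper_width": finger opening in m; "finger_force": force on a finger pad.
Only numpy, scipy, OpenCV 4.12 (cv2) and the standard library are available. Lean on these libraries where they do the work, as an engineer would, in place of code of your own. Each camera call takes 0.05 s, during which the arm holds its last target. There are 200 camera calls.

## Working session

There is one attempt and no reset: what is moved stays moved. The work goes in short steps, Python scripts to look and compute and a shell command to move; the robot and the scene stay as the last step left them, time stands still between calls to the robot, and variables do not carry over. Pictures are saved under pics/ and viewed, at most 10 in all, crops included, and the job is handed in when it is done.

```bash
mkdir -p pics; ls
python3 - <<'E'
from workcell import env
import cv2
s=env.state();print({k:s[k] for k in('t','eef_pos','eef_rot','gripper_width')})
for n in("top","scene"):
    d=env.snapshot(n);cv2.imwrite(f"pics/{n}0.png",d["color"]);print(n,d["fx"],d["fy"],d["cx"],d["cy"],d["dist_coeffs"],d["world_to_cam"])
E
```

```text
pics
{'t': 0.0, 'eef_pos': array([0.24681791, 0.68072385, 0.20233983]), 'eef_rot': array([-1.31423524e-04,  1.73006065e-01,  9.84920111e-01, -1.12242477e-03]), 'gripper_width': 0.08537223609983056}
top 471.9013069461441 471.9013069461441 311.27154332118033 197.68492393209465 [-0.01046983  0.          0.          0.          0.        ] [[-0.02827464 -0.99959275  0.00385751 -0.01912136]
 [-0.98452647  0.02718041 -0.17311516  0.54533585]
 [ 0.17293981 -0.00869259 -0.98489403  1.32809996]
 [ 0.          0.          0.          1.        ]]
scene 469.5666091698221 469.5666091698221 320.4000875645014 198.40034666177058 [-0.13944192  0.          0.          0.          0.        ] [[-0.87310861  0.48705956 -0.02131531  0.47262769]
 [ 0.33661631  0.57064199 -0.7490375  -0.12475486]
 [-0.35266246 -0.66116617 -0.66218463  1.49584874]
 [ 0.          0.          0.          1.        ]]
```

View pics/top0.png

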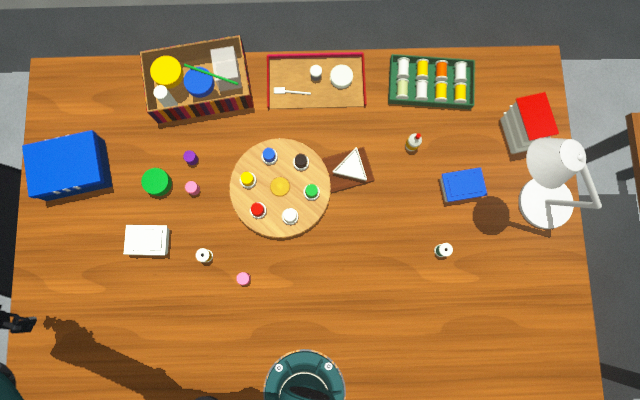

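View pics/scene0.png

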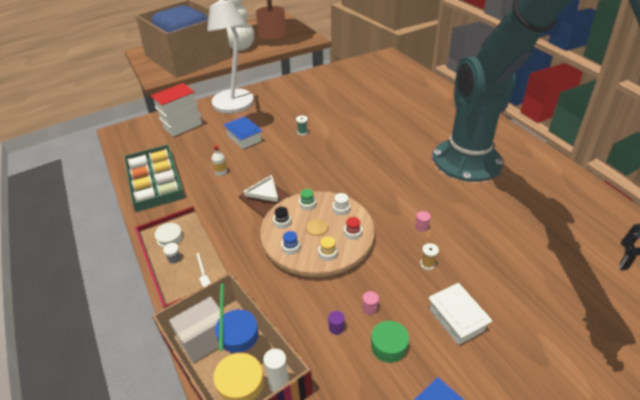

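The top view shows the wheel centred near (280,187), with red (257,210), blue (269,155), white (290,216), yellow (247,179), green (312,191) and black (301,161) on it. The tray tip is near (333,177). The look-alikes lie off the wheel: pink at (192,188) and (243,279), purple at (190,157).

The red pot I want is the one on the wheel at (257,210). The only other red thing of similar size is the glue cap at (417,137). Next I'll measure and check a crop.

```bash
cat > h.py <<'E'
import numpy as np, cv2
from workcell import env
def p2w(d,uv,z):
    K=np.array([[d["fx"],0,d["cx"]],[0,d["fy"],d["cy"]],[0,0,1]])
    n=cv2.undistortPoints(np.float32(uv).reshape(-1,1,2),K,np.array(d["dist_coeffs"])).reshape(-1,2)
    W=np.array(d["world_to_cam"]);R=W[:3,:3];c=-R.T@W[:3,3]
    r=np.c_[n,np.ones(len(n))]@R
    return c+r*((z-c[2])/r[:,2])[:,None]
def lid(d,colour,z=0.082,box=(220,330,130,245)):
    h=cv2.cvtColor(d["color"],cv2.COLOR_BGR2HSV)
    H,S,V=[h[...,i].astype(int) for i in range(3)]
    m={'red':((H<5)|(H>175))&(S>190)&(V>90),'green':(H>45)&(H<75)&(S>120),'blue':(H>100)&(H<125)&(S>120),'yellow':(H>24)&(H<34)&(S>200)}[colour]
    b=np.zeros_like(m);b[box[2]:box[3],box[0]:box[1]]=1
    v,u=np.nonzero(m&b)
    if len(u)<15: return None,len(u)
    return p2w(d,[[u.mean(),v.mean()]],z)[0],len(u)
E
python3 - <<'E'
from h import *
d=env.snapshot("top")
for c in('red','green','blue','yellow'): print(c,*lid(d,c))
im=d["color"]; cv2.imwrite("pics/crop1.png",cv2.resize(im[130:250,180:400],None,fx=3.6,fy=3.6,interpolation=cv2.INTER_CUBIC))
# disc rim by ellipse points (top face z=.037)
h=cv2.cvtColor(im,cv2.COLOR_BGR2HSV);print(h[187,235],h[187,265],h[187,200],h[230,280])
print(p2w(d,[[280,187]],.04),p2w(d,[[269,155],[290,216],[247,179],[312,191],[301,161],[257,210]],.082).round(3))
print("tip",p2w(d,[[333,177]],.043), "others",p2w(d,[[204,256],[243,279],[192,188],[146,240]],.05).round(3))
E
```

```text
red [0.5098769  0.12128795 0.082     ] 120
green [ 0.55923857 -0.03394728  0.082     ] 127
blue [0.66999761 0.08616361 0.082     ] 118
yellow [0.60279202 0.15036803 0.082     ] 110
[ 21 122 247] [ 19 131 237] [ 15 186 186] [ 21 120 248]
[[0.58037422 0.05666818 0.04      ]] [[ 0.667  0.084  0.082]
 [ 0.488  0.027  0.082]
 [ 0.598  0.148  0.082]
 [ 0.558 -0.037  0.082]
 [ 0.647 -0.008  0.082]
 [ 0.507  0.12   0.082]]
tip [[ 0.60552794 -0.10018364  0.043     ]] others [[0.384 0.276 0.05 ]
 [0.316 0.165 0.05 ]
 [0.582 0.313 0.05 ]
 [0.434 0.442 0.05 ]]
```

View pics/crop1.png

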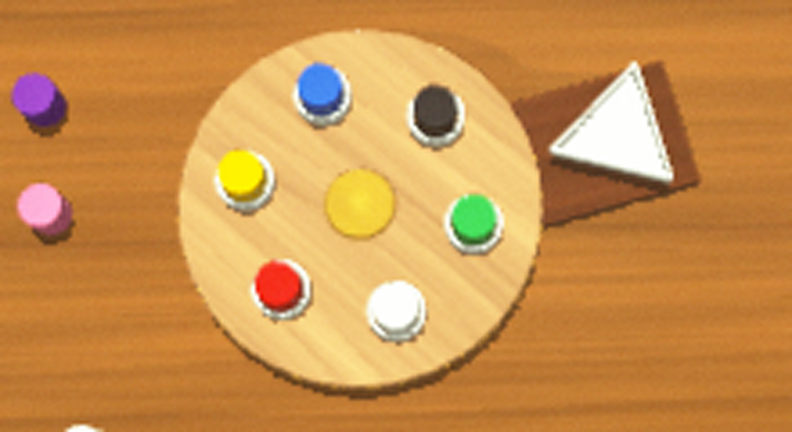

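Red is confirmed on the wheel, about 147° from the tip. The axis is near (0.579, 0.057) and the tip direction near -75.5°. My plan is to spin the tool 70°, go to the left side of the wheel, touch the rim to calibrate its height, flick clockwise, then brake on the left rim.

```bash
python3 -m inch '[[[0,0,0,0.97,0],[0,0,0,0.97,0],[0,0,0,0.97,0],[0,0,0,0.97,0],[0,0,0,0.97,0],[0,0,0,0.97,0],[0,0,0,0.97,0],[0,0,0,0.97,0],[0,0,0,0.97,0],[0,0,0,0.97,0],[0,0,0,0.97,0],[0,0,0,0.97,0]]]'
python3 -m inch '[[[-0.68,0.45,0,0,0],[-0.68,0.45,0,0,0],[-0.68,0.45,0,0,0],[-0.68,0.45,0,0,0],[-0.68,0.45,0,0,0],[-0.68,0.45,0,0,0],[-0.68,0.45,0,0,0],[-0.68,0.45,0,0,0],[-0.68,0.45,0,0,0],[-0.68,0.45,0,0,0],[-0.68,0.45,0,0,0],[-0.68,0.45,0,0,0],[0,0,0,0,0]]]'
python3 - <<'E'
from h import *
s=env.state();print(s["t"],s["eef_pos"],s["eef_rot"],s["wrist_force"])
d=env.snapshot("top")
for c in('red','green','blue','yellow'): print(c,*lid(d,c))
print("tip",p2w(d,[[333.1,171.7]],.043))
cv2.imwrite("pics/top2.png",d["color"])
E
```

```text
t: 1.65
eef_pos: [0.2468, 0.6813, 0.203]
eef_rot: [0.0, 0.707, 0.707, -0.0]
wrist_force: [0.5, -0.5, -0.0]
gripper_width: 0.0001
finger_force: 0.0
t: 3.28
eef_pos: [0.5756, 0.1875, 0.2039]
eef_rot: [0.002, 0.709, 0.705, -0.0]
wrist_force: [-0.6, 0.0, -0.2]
gripper_width: 0.0004
finger_force: 0.0
3.275 [0.57558802 0.18752136 0.20386148] [ 1.66936413e-03  7.08737831e-01  7.05469955e-01 -2.05597391e-04] [-0.56818813  0.01835041 -0.18370735]
red [0.50985372 0.12131169 0.082     ] 120
green [ 0.55916031 -0.03383271  0.082     ] 126
blue [0.67040392 0.0865453  0.082     ] 113
yellow [0.60237605 0.15027261 0.082     ] 111
tip [[ 0.62153254 -0.10106054  0.043     ]]
```

View pics/top2.png

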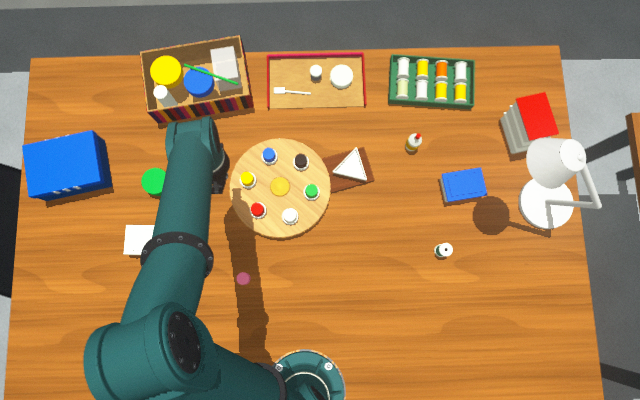

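The whole wheel is visible past the arm, which is at the left rim near (215,170). Next is the height calibration touch.

```bash
python3 -m inch '[[[0.07,0,0.52,0,0],[0,0,0.52,0,0],[0,0,0.52,0,0],[0,0,0.5,0,0],[0,0,0.5,0,0],[0,0,0,0,0],[0,0,0,0,0]]]'
python3 -m inch '[[[0,0,0.05,0,0],[0,0,0.05,0,0],[0,0,0,0,0]]]'
python3 -m inch '[[[0,0,0.04,0,0],[0,0,0,0,0]]]'
```

```text
t: 4.2
eef_pos: [0.5732, 0.1987, 0.0506]
eef_rot: [-0.0, 0.705, 0.709, 0.001]
wrist_force: [0.9, -0.1, 0.1]
gripper_width: -0.0001
finger_force: 0.0
t: 4.58
eef_pos: [0.5731, 0.1976, 0.0441]
eef_rot: [0.0, 0.706, 0.709, 0.0]
wrist_force: [0.4, 0.1, 0.1]
gripper_width: -0.0001
finger_force: 0.0
t: 4.82
eef_pos: [0.5729, 0.1975, 0.0414]
eef_rot: [-0.0, 0.706, 0.709, -0.0]
wrist_force: [-0.2, 0.5, 0.5]
gripper_width: -0.0002
finger_force: 0.0
```

```bash
python3 -m inch '[[[-0.07,0,0.03,0,0],[0,0,0,0,0]]]'
python3 -m inch '[[[0,0,0.03,0,0],[0,0,0,0,0]]]'
python3 -m inch '[[[0,0,0.03,0,0],[0,0,0,0,0]]]'
python3 -m inch '[[[0,0,0.03,0,0],[0,0,0,0,0]]]'
```

```text
t: 5.08
eef_pos: [0.573, 0.1925, 0.0396]
eef_rot: [0.0, 0.706, 0.708, -0.0]
wrist_force: [-0.9, -0.1, 0.7]
gripper_width: 0.0001
finger_force: 0.0
t: 5.32
eef_pos: [0.573, 0.1934, 0.0378]
eef_rot: [-0.0, 0.706, 0.709, -0.0]
wrist_force: [-0.4, 0.3, -0.6]
gripper_width: 0.0001
finger_force: 0.0
t: 5.58
eef_pos: [0.573, 0.1934, 0.0359]
eef_rot: [-0.0, 0.706, 0.709, -0.0]
wrist_force: [0.1, -0.0, -0.4]
gripper_width: 0.0001
finger_force: 0.0
t: 5.82
eef_pos: [0.573, 0.1933, 0.0342]
eef_rot: [-0.0, 0.706, 0.709, -0.0]
wrist_force: [-1.1, 0.6, -0.2]
gripper_width: -0.0
finger_force: 0.0
```

```bash
python3 -m inch '[[[0,0,0.02,0,0],[0,0,0,0,0]]]'
python3 -m inch '[[[0,0,0.02,0,0],[0,0,0,0,0]]]'
python3 -m inch '[[[0,0,0.02,0,0],[0,0,0,0,0]]]'
```

```text
t: 6.08
eef_pos: [0.573, 0.1933, 0.033]
eef_rot: [-0.0, 0.706, 0.709, -0.0]
wrist_force: [-0.2, 0.3, -1.1]
gripper_width: 0.0002
finger_force: 0.0
t: 6.32
eef_pos: [0.573, 0.1933, 0.0318]
eef_rot: [-0.0, 0.706, 0.709, -0.0]
wrist_force: [-0.4, 0.3, 0.3]
gripper_width: 0.0001
finger_force: 0.0
t: 6.58
eef_pos: [0.573, 0.1933, 0.0306]
eef_rot: [-0.0, 0.706, 0.709, -0.0]
wrist_force: [-0.4, -0.3, -0.5]
gripper_width: -0.0002
finger_force: 0.0
```

Run:
```python
from h import *
d=env.snapshot("scene");W=d["world_to_cam"]
p=W@[.573,.1933,.0306,1];print(p[:2]/p[2]*d["fx"]+[d["cx"],d["cy"]])
a=cv2.resize(d["color"][170:320,240:440],None,fx=4,fy=4,interpolation=cv2.INTER_CUBIC)[:, :400*2]
cv2.imwrite("pics/s3.png",a)
```

```text
[347.38159221 262.13627921]
```

View pics/s3.png

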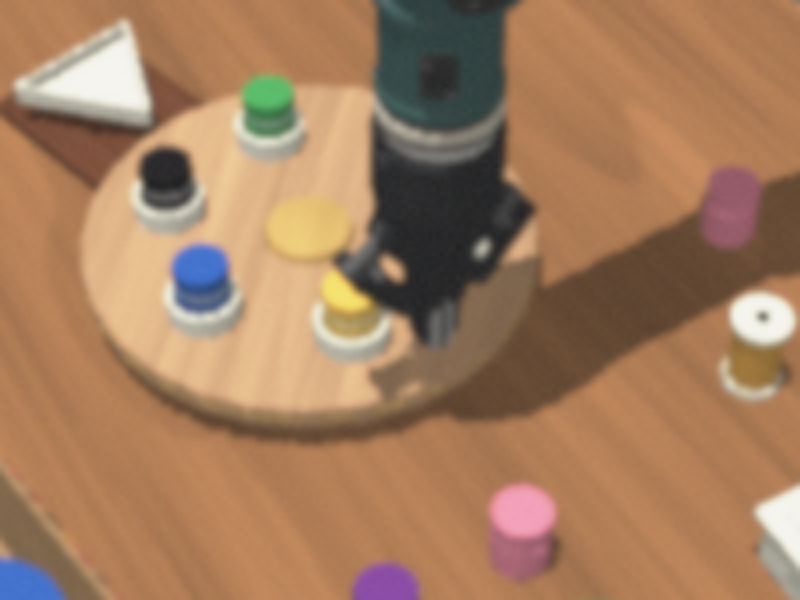

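The fingertip is at crop (437,342), which is about (349,255) in the full image. That is roughly 7 px above where the measured TCP projects, so the tip looks higher than it reads. I'll check with depth.

Run:
```python
from h import *
d=env.snapshot("scene");r=d["range_z"]
W=np.array(d["world_to_cam"]);R=W[:3,:3];c=-R.T@W[:3,3]
def w(u,v):
    n=cv2.undistortPoints(np.float32([[[u,v]]]),np.array([[d["fx"],0,d["cx"]],[0,d["fy"],d["cy"]],[0,0,1.]]),np.array(d["dist_coeffs"])).ravel()
    z=r[v,u];return (c+R.T@(np.array([n[0],n[1],1])*z)).round(3)
for v in range(240,268,2): print(v,w(345,v),w(349,v),w(352,v))
print("disc",w(280,252),w(300,262),"table",w(300,290),"lids",w(290,237),w(328,243), "green",w(307,194))
print(env.state()["wrist_force"],env.state()["joint_torque"].round(2))
```

```text
240 [0.588 0.205 0.127] [0.582 0.212 0.13 ] [0.57  0.206 0.119]
242 [0.588 0.205 0.121] [0.578 0.206 0.116] [0.571 0.207 0.113]
244 [0.586 0.202 0.11 ] [0.578 0.207 0.111] [0.569 0.205 0.103]
246 [0.586 0.201 0.102] [0.579 0.208 0.105] [0.567 0.203 0.094]
248 [0.585 0.201 0.095] [0.577 0.205 0.094] [0.569 0.205 0.09 ]
250 [0.585 0.201 0.088] [0.576 0.204 0.085] [0.568 0.204 0.081]
252 [0.585 0.201 0.081] [0.577 0.206 0.081] [0.569 0.206 0.077]
254 [0.585 0.201 0.074] [0.575 0.203 0.071] [0.567 0.204 0.067]
256 [0.571 0.178 0.037] [0.575 0.204 0.064] [0.556 0.188 0.038]
258 [0.574 0.183 0.036] [0.565 0.188 0.036] [0.561 0.195 0.04 ]
260 [0.577 0.189 0.036] [0.569 0.194 0.037] [0.562 0.198 0.036]
262 [0.581 0.195 0.036] [0.572 0.2   0.036] [0.567 0.205 0.039]
264 [0.585 0.202 0.038] [0.576 0.205 0.036] [0.567 0.205 0.031]
266 [0.587 0.205 0.035] [0.577 0.208 0.033] [0.566 0.205 0.023]
disc [0.703 0.085 0.035] [0.675 0.139 0.036] table [ 0.703  0.189 -0.001] lids [0.676 0.093 0.082] [0.604 0.154 0.079] green [ 0.564 -0.03   0.079]
[ 0.33597661  0.08311762 -0.16440236] [-0.000e+00 -5.003e+01  4.880e+00 -1.079e+01  1.000e-02  0.000e+00
  0.000e+00]
```

```bash
for i in 1; do :; done; python3 -m inch '[[[0,0,0.03,0,0],[0,0,0.03,0,0],[0,0,0,0,0]]]' | grep -E 't:|pos|wrist'
python3 -m inch '[[[0,0,0.03,0,0],[0,0,0.03,0,0],[0,0,0,0,0]]]'| grep -E 't:|pos|wrist'
python3 -m inch '[[[0,0,0.03,0,0],[0,0,0.03,0,0],[0,0,0,0,0]]]'| grep -E 't:|pos|wrist'
```

```text
t: 7.05
eef_pos: [0.573, 0.1933, 0.0269]
eef_rot: [-0.0, 0.706, 0.709, -0.0]
wrist_force: [-0.1, 0.2, -0.7]
t: 7.42
eef_pos: [0.573, 0.1933, 0.0233]
eef_rot: [-0.0, 0.706, 0.709, -0.0]
wrist_force: [-0.1, -0.2, -0.3]
t: 7.8
eef_pos: [0.5729, 0.1933, 0.0197]
eef_rot: [-0.0, 0.706, 0.709, -0.0]
wrist_force: [-0.0, 0.1, -0.1]
```

Run:
```python
from h import *
d=env.snapshot("scene");r=d["range_z"]
W=np.array(d["world_to_cam"]);R=W[:3,:3];c=-R.T@W[:3,3]
K=np.array([[d["fx"],0,d["cx"]],[0,d["fy"],d["cy"]],[0,0,1.]])
v,u=np.mgrid[0:400,0:640];uv=np.float32(np.c_[u.ravel(),v.ravel()]).reshape(-1,1,2)
n=cv2.undistortPoints(uv,K,np.array(d["dist_coeffs"])).reshape(-1,2)
P=c+(np.c_[n,np.ones(len(n))]*r.reshape(-1,1))@R
ok=(r.ravel()>0)&(np.hypot(*(P[:,:2]-[.573,.193]).T)<.08)&(P[:,2]>.043)
Q=P[ok]
for z in np.arange(.045,.19,.006):
    q=Q[(Q[:,2]>=z)&(Q[:,2]<z+.006)]
    if len(q): print(round(z,3),len(q),"x",q[:,0].min().round(3),q[:,0].max().round(3),"y",q[:,1].min().round(3),q[:,1].max().round(3))
s=env.state();print(s['eef_pos'],s['t'])
d=env.snapshot("top")
for cc in('red','green','blue','yellow'): print(cc,*lid(d,cc))
w=env.snapshot("wrist");cv2.imwrite("pics/w4.png",w["color"])
```

```text
0.045 38 x 0.569 0.627 y 0.137 0.204
0.051 81 x 0.561 0.627 y 0.13 0.206
0.057 43 x 0.558 0.624 y 0.134 0.207
0.063 43 x 0.563 0.623 y 0.149 0.207
0.069 42 x 0.56 0.622 y 0.149 0.206
0.075 44 x 0.561 0.623 y 0.137 0.207
0.081 35 x 0.563 0.621 y 0.138 0.207
0.087 23 x 0.546 0.599 y 0.198 0.208
0.093 43 x 0.539 0.605 y 0.186 0.209
0.099 76 x 0.533 0.609 y 0.184 0.21
0.105 43 x 0.532 0.612 y 0.185 0.209
0.111 50 x 0.526 0.619 y 0.194 0.211
0.117 54 x 0.521 0.623 y 0.192 0.212
0.123 64 x 0.517 0.627 y 0.193 0.212
0.129 72 x 0.512 0.633 y 0.183 0.213
0.135 115 x 0.512 0.634 y 0.182 0.213
0.141 96 x 0.514 0.632 y 0.183 0.214
0.147 71 x 0.525 0.622 y 0.189 0.215
0.153 48 x 0.534 0.615 y 0.189 0.214
0.159 21 x 0.595 0.613 y 0.186 0.207
0.165 23 x 0.599 0.614 y 0.184 0.205
0.171 11 x 0.581 0.61 y 0.186 0.225
0.177 57 x 0.548 0.61 y 0.187 0.232
0.183 65 x 0.549 0.61 y 0.185 0.233
0.189 63 x 0.549 0.61 y 0.186 0.232
[0.57302254 0.19330939 0.0198102 ] 7.85
red [0.50992394 0.121264   0.082     ] 120
green [ 0.55916031 -0.03383271  0.082     ] 126
blue [0.67028772 0.08624892 0.082     ] 114
yellow [0.60216163 0.1500589  0.082     ] 113
```

View pics/w4.png

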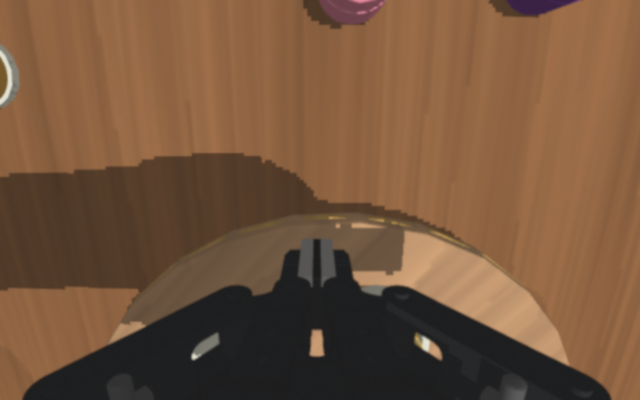

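The wrist view shows the shut fingers at (318,250) above the bare rim, clear of the edge at row 215. Depth puts the fingertips about 27 mm above the reported z, and the knuckles clear the lids. I'll keep feeling down for contact.

```bash
python3 -m inch '[[[0,0,0.04,0,0],[0,0,0.04,0,0],[0,0,0,0,0]]]' | grep -E 't:|pos|wrist'
python3 -m inch '[[[0,0,0.03,0,0],[0,0,0,0,0]]]'| grep -E 't:|pos|wrist'
python3 -m inch '[[[0,0,0.03,0,0],[0,0,0,0,0]]]'| grep -E 't:|pos|wrist'
python3 -m inch '[[[0,0,0.02,0,0],[0,0,0,0,0]]]'| grep -E 't:|pos|wrist'
```

```text
t: 8.32
eef_pos: [0.5729, 0.1933, 0.0148]
eef_rot: [-0.0, 0.706, 0.709, -0.0]
wrist_force: [0.1, -0.1, -0.6]
t: 8.57
eef_pos: [0.573, 0.1933, 0.0132]
eef_rot: [-0.0, 0.706, 0.709, -0.0]
wrist_force: [-0.5, 0.4, -0.4]
t: 8.82
eef_pos: [0.573, 0.1933, 0.0114]
eef_rot: [-0.0, 0.706, 0.709, -0.0]
wrist_force: [-1.1, 0.3, -0.3]
t: 9.07
eef_pos: [0.5731, 0.1933, 0.0102]
eef_rot: [-0.0, 0.706, 0.709, -0.0]
wrist_force: [-0.0, -0.2, 0.0]
```

```bash
python3 -m inch '[[[0,0,0.02,0,0],[0,0,0,0,0]]]' | grep -E 't:|pos|wrist'
python3 -m inch '[[[0,0,0.02,0,0],[0,0,0,0,0]]]'| grep -E 't:|pos|wrist'
python3 -m inch '[[[0,0,0.02,0,0],[0,0,0,0,0]]]'| grep -E 't:|pos|wrist'
```

```text
t: 9.32
eef_pos: [0.5735, 0.1934, 0.0094]
eef_rot: [0.0, 0.706, 0.709, 0.0]
wrist_force: [-0.7, 0.2, 2.2]
t: 9.57
eef_pos: [0.575, 0.1935, 0.0093]
eef_rot: [0.001, 0.706, 0.708, 0.002]
wrist_force: [0.2, 0.8, 8.7]
t: 9.82
eef_pos: [0.5764, 0.1936, 0.0093]
eef_rot: [0.001, 0.706, 0.708, 0.003]
wrist_force: [-1.0, -0.7, 14.7]
```

Contact is at reported z ≈ 0.0094, with a stiffness of about 5 N/mm. Now the flick start position in the yellow/red gap.

```bash
python3 -m inch '[[[0,0,-0.7,0,0],[0,0,-0.7,0,0],[-0.47,-0.45,0,0,0],[0,0,0,0,0],[0,0,0,0,0]]]' | grep -E 't:|pos|wrist'
python3 - <<'E'
from h import *
d=env.snapshot("top")
for cc in('red','green','blue','yellow'): print(cc,*lid(d,cc))
s=env.state();print(s['eef_pos'],s['t'])
E
```

```text
t: 10.45
eef_pos: [0.5463, 0.1654, 0.0906]
eef_rot: [-0.0, 0.706, 0.709, 0.0]
wrist_force: [-0.3, -0.1, 0.3]
red [0.5075523  0.11818002 0.082     ] 119
green [ 0.56252777 -0.03451598  0.082     ] 126
blue [0.66848032 0.08980269 0.082     ] 118
yellow [0.60105005 0.14664237 0.082     ] 77
[0.54667093 0.16578011 0.09048854] 10.5
```

```bash
python3 -m inch '[[[0,0,0.4,0,0],[0,0,0.4,0,0],[0,0,0.36,0,0],[0,0,0,0,0]]]' | grep -E 't:|pos|wrist'
python3 -m inch '[[[0,0.1,0,0,0],[0,0.15,0,0,0],[0,0.18,0,0,0],[0,0.2,0,0,0],[0,0.2,0,0,0],[0,0.2,0,0,0],[0,0.1,-0.3,0,0],[0,0.05,-0.8,0,0],[0,0,-0.6,0,0]]]' | grep -E 't:|pos|wrist'
cat > look.py <<'E'
import sys
from h import *
for i in range(int(sys.argv[1])):
    d=env.snapshot("top");s=env.state();p,n=lid(d,'red')
    if p is None: print(s['t'],'none',n)
    else:
        q=p-[.5795,.0565,0];print(round(float(s['t']),3),'ang',round(float(np.degrees(np.arctan2(q[1],q[0]))),1),'r',round(float(np.hypot(q[0],q[1])),3),n)
E
python3 look.py 3
```

```text
t: 11.0
eef_pos: [0.5454, 0.1655, 0.0193]
eef_rot: [-0.001, 0.705, 0.709, -0.001]
wrist_force: [0.4, -1.0, -0.2]
t: 12.12
eef_pos: [0.6184, 0.1651, 0.1247]
eef_rot: [0.001, 0.706, 0.708, 0.001]
wrist_force: [0.0, 0.4, 0.2]
12.175 ang 93.3 r 0.095 115
12.225 ang 90.4 r 0.095 112
12.275 ang 87.5 r 0.095 123
```

```bash
python3 -m inch '[[[0.47,-0.73,0,0,0],[0,0,0,0,0],[0,0,0.5,0,0],[0,0,0.5,0,0],[0,0,0.4,0,0],[0,0,0.2,0,0],[0,0,0.1,0,0],[0,0,0,0,0],[0,0,0,0,0],[0,0,0,0,0]]]' | grep -E 't:|pos|wrist'
python3 look.py 4
```

```text
t: 13.52
eef_pos: [0.5736, 0.1936, 0.0219]
eef_rot: [0.0, 0.706, 0.709, 0.001]
wrist_force: [0.4, -0.7, -1.2]
13.575 ang 17.4 r 0.095 113
13.625 ang 15.2 r 0.095 109
13.675 ang 12.5 r 0.095 112
13.725 ang 10.1 r 0.095 109
```

```bash
python3 -m inch '[[[0,0,0.07,0,0],[0,0,0.06,0,0],[0,0,0,0,0]]]' | grep -E 't:|pos|wrist'
python3 look.py 3
```

```text
t: 14.1
eef_pos: [0.5727, 0.1932, 0.0128]
eef_rot: [-0.0, 0.706, 0.709, -0.0]
wrist_force: [0.4, -0.2, -0.3]
14.15 ang -10.4 r 0.095 104
14.2 ang -12.7 r 0.094 107
14.25 ang -15.0 r 0.094 109
```

```bash
python3 -m inch '[[[0,0,0,0,0],[0,0,0,0,0],[0,0,0,0,0],[0,0,0,0,0],[0,0,0,0,0],[0,0,0,0,0]]]' | grep -E 't:|pos|wrist'
python3 look.py 3
```

```text
t: 15.0
eef_pos: [0.5731, 0.1933, 0.0133]
eef_rot: [0.0, 0.706, 0.709, -0.0]
wrist_force: [0.3, -0.8, -0.5]
15.05 ang -50.6 r 0.094 106
15.1 ang -52.6 r 0.094 104
15.15 ang -54.6 r 0.094 104
```

```bash
python3 look.py 1; python3 -m inch '[[[0,0,0,0,0],[0,0,0.05,0,0],[0,0,0.05,0,0],[0,0,0.01,0,0],[0,0,0,0,0],[0,0,0,0,0],[0,0,0,0,0],[0,0,0,0,0]]]' | grep -E 't:|pos|wrist'
python3 look.py 2
```

```text
15.2 ang -56.8 r 0.093 106
t: 16.2
eef_pos: [0.5765, 0.1937, 0.0093]
eef_rot: [0.001, 0.706, 0.708, 0.003]
wrist_force: [-0.3, -0.5, 14.7]
16.25 ang -72.5 r 0.093 104
16.3 ang -72.7 r 0.093 106
```

It stopped at -72.6° against a tip at about -75°, which is roughly 4 mm off the line. Lifting away.

```bash
python3 -m inch '[[[0,0,0,0,0],[0,0,-0.5,0,0],[0,0,-0.9,0,0],[0,0,-0.9,0,0],[0,0,0,0,0],[0,0,0,0,0],[0,0,0,0,0],[0,0,0,0,0]]]' | grep -E 't:|pos|wrist'
python3 look.py 3
python3 - <<'E'
from h import *
d=env.snapshot("top");cv2.imwrite("pics/e5.png",cv2.resize(d["color"][130:250,180:400],None,fx=3.6,fy=3.6,interpolation=cv2.INTER_CUBIC))
E
```

```text
t: 17.3
eef_pos: [0.5722, 0.193, 0.1433]
eef_rot: [-0.0, 0.706, 0.709, -0.001]
wrist_force: [0.1, 0.2, -0.3]
17.35 ang -68.3 r 0.093 106
17.4 ang -68.4 r 0.093 110
17.45 ang -68.0 r 0.093 109
```

View pics/e5.png

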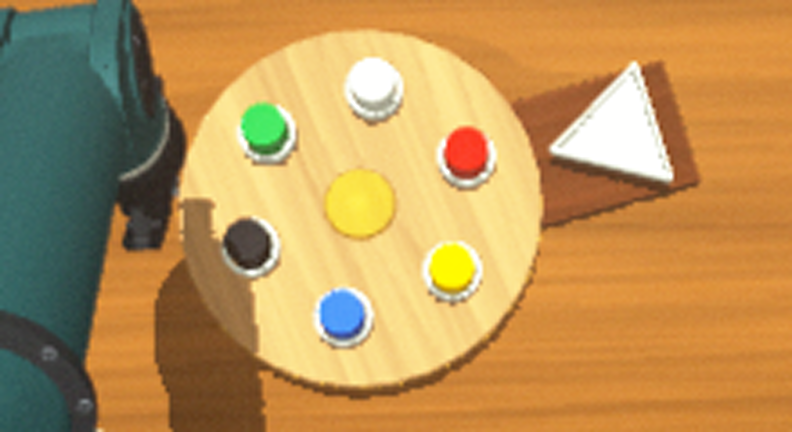

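The red lid at crop (467,153) faces the tray tip at (551,150). Lifting let the wheel spring back about 4°. I'll check that it is still and work out the margin.

```bash
python3 -m inch '[[[0,0,0,0,0],[0,0,0,0,0],[0,0,0,0,0],[0,0,0,0,0],[0,0,0,0,0],[0,0,0,0,0],[0,0,0,0,0],[0,0,0,0,0]]]' | grep -E 't:'
python3 look.py 3
python3 - <<'E'
from h import *
d=env.snapshot("top");L={c:lid(d,c)[0] for c in('red','green','blue','yellow')}
a=(L['green']+L['yellow'])/2;print(a,L)
tip=p2w(d,[[333.1,171.7]],.043)[0]
for A in (a[:2],np.array([.5795,.0565])):
    u=(tip[:2]-A);u/=np.linalg.norm(u);q=L['red'][:2]-A;print("off",u[0]*q[1]-u[1]*q[0])
E
```

```text
t: 18.5
eef_rot: [0.0, 0.706, 0.709, -0.0]
18.55 ang -66.0 r 0.093 109
18.6 ang -66.2 r 0.093 109
18.65 ang -66.1 r 0.094 108
[0.57990318 0.05777829 0.082     ] {'red': array([ 0.61748292, -0.02887931,  0.082     ]), 'green': array([0.63615823, 0.13291477, 0.082     ]), 'blue': array([0.48612658, 0.06878147, 0.082     ]), 'yellow': array([ 0.52364813, -0.01735819,  0.082     ])}
off 0.014382285814240552
off 0.014692396412750296
```

```bash
python3 - <<'E'
from h import *
# independent check: scene camera lids, and tray direction from white tray outline in top
d=env.snapshot("top");s=env.state();print(s['t'],lid(d,'red')[0])
im=d["color"];h=cv2.cvtColor(im,cv2.COLOR_BGR2HSV)
m=((h[...,1]<60)&(h[...,2]>150)).astype(np.uint8);b=np.zeros_like(m);b[140:190,328:376]=1;m&=b
c=max(cv2.findContours(m,0,2)[0],key=cv2.contourArea)
_,t=cv2.minEnclosingTriangle(c);P=p2w(d,t.reshape(-1,2),.043);print(P.round(4))
A=np.array([.5798,.0572]);i=np.argmin(np.hypot(*(P[:,:2]-A).T));o=[k for k in range(3) if k!=i];cen=P.mean(0)[:2]
red=lid(d,'red')[0][:2]-A
for n,u in(("tip",P[i,:2]-A),("centroid",cen-A),("tip->mid",P[o].mean(0)[:2]-P[i,:2])):
    print(n,np.linalg.norm(u),np.degrees(np.arctan2(u[1],u[0])), "off",(u[0]*red[1]-u[1]*red[0])/np.linalg.norm(u))
# scene
d=env.snapshot("scene")
L={c:lid(d,c,box=(255,385,180,265))for c in('red','green','blue','yellow')};print(L)
E
python3 look.py 3
```

```text
18.75 [ 0.61720637 -0.0287744   0.082     ]
[[ 0.6961 -0.1731  0.043 ]
 [ 0.6214 -0.0954  0.043 ]
 [ 0.5914 -0.2002  0.043 ]]
tip 0.15820018855267615 -74.76065326706657 off 0.013492494098873901
centroid 0.22079238591937206 -75.16970479893264 off 0.014154553864912617
tip->mid 0.09390962609456822 -76.20338461920478 off 0.015824298053954834
{'red': (None, 0), 'green': (array([0.64358703, 0.13969992, 0.082     ]), 100), 'blue': (None, 0), 'yellow': (None, 0)}
18.85 ang -66.1 r 0.093 109
18.9 ang -66.1 r 0.093 110
18.95 ang -66.2 r 0.093 109
```

The wheel stands still, and every estimate puts red 13.5–16 mm off the line, inside the 18 mm limit. Handing in.

```bash
python3 -c "
from workcell import env
print(env.hand_in())"
```

```text
the job is handed in; nothing more can be done
None
```

I handed the job in; no verdict was shown. I flicked the wheel to about 1 rad/s, let it coast and braked it in one go on the rim. Red stopped about 4 mm off the line, then crept back as I lifted the finger and stood still about 14 mm off (limit 18 mm). I saw no pot or bystander displaced, though I did not measure the bystanders.

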